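Clear the ticket and call the waiter

TASK

An order is up on the pass: clear its ticket and call the waiter, pressing with the fingertips only. On the flat control box, first tip the rocker fully over by pressing down its raised half, then press the square key fully down, then the long bar fully down (both stay down), and last ring the counter bell by pressing its plunger and letting it come up again. Leave the two round keys alone, pick nothing up, and leave the bell and everything else where it stands.

Things in the scene. Friction and masses are not known exactly. Their poses are not given: they have to be found in the camera images.
- ticket_box: Flat control box fixed to the counter, 124 (x) x 204 (y) x 42 mm high. Origin: centre of its underside; z up, -x side to the robot. Far row (x +30 mm): round key at y +72, square at y +22, round at y -28; near row (x -30): long bar at y +22; right end (x 0, y -78): rocker. Keys stand 10 mm above the top plate when up, 4 mm when fully down; round ones are 28 mm across.
- square_key_top (a point): Centre of the top face of the square key, 28 x 28 mm, the middle one of the three keys in the far row.
- square_key (a joint): The square key; must be pressed. Slides straight down, 0 = up, 0.006 m = fully down; it has no spring and stays where it is pushed (push of about 2.5 N, then a hard stop).
- long_bar_top (a point): Centre of the top face of the long bar, 26 mm (box x) x 112 mm (box y), the only control of the near row besides the rocker's near half.
- long_bar (a joint): The long bar; must be pressed. Slides straight down, 0 = up, 0.006 m = fully down; it has no spring and stays where it is pushed (push of about 2.5 N, then a hard stop).
- rocker_far_half (a point): Point on the rocker's top face, 17 mm from its hinge, on the half that is raised at the start (the far half, marked by a thin white line). The paddle is 52 (box x) x 26 (box y) x 10 mm; its hinge runs along the box's y, 48 mm above the counter.
- rocker (a joint): The rocker, rad: 0 = off, far half raised by 0.2 rad; 0.4 = on, far half fully down (this point then lies about 7 mm lower). It stays where it is left; about 2.5 N on that point tips it.
- bell_top (a point): Centre of the small plunger on top of the counter bell; the plunger cap is 12 mm across and 65 mm above the counter, and moves 4 mm down.
- bell_plunger (a joint): Plunger of the bell, m: 0 = up, 0.004 = fully down; a spring (8 N when fully down, 5 N at 2.5 mm) lifts it again.
- bell: Loose counter bell, a metal dome on a round black base, 86 mm across and 65 mm high, 0.18 kg. Origin: centre of its underside. It stands left or right of the ticket box.
- round_key_left (a joint): The round key left of the square one; to be left alone. Slides straight down, 0 = up, 0.006 m = fully down; it has no spring and stays where it is pushed (push of about 2.5 N, then a hard stop).
- round_key_right (a joint): The round key right of the square one; to be left alone. Slides straight down, 0 = up, 0.006 m = fully down; it has no spring and stays where it is pushed (push of about 2.5 N, then a hard stop).
- spice_jar: Bystander: spice jar, 45 x 45 x 106 mm; origin at the centre of its underside.
- stamp: Bystander: rubber stamp with a turned handle, 26 x 60 x 68 mm; origin at the centre of its underside.
- coin_roll: Bystander: paper coin roll, 21 x 68 x 21 mm, lying; origin at the centre of its underside.
- mug: Bystander: mug, 82 x 114 x 91 mm; origin at the centre of its underside.
- tape: Bystander: roll of tape lying flat, 98 x 96 x 25 mm; origin at the centre of its underside.
- spoon: Bystander: teaspoon, 139 x 30 x 10 mm; origin at the centre of its underside.
- kitchen_roll: Bystander: kitchen roll standing, 94 x 103 x 228 mm; origin at the centre of its underside.

How it is judged:
By the outcome, as a careful person would: the job done as asked, in the order asked, and still so for the second after the job is handed in, with the robot touching nothing.
It also fails if it takes over 61 s, if anything falls off the work surface, if the arm or the gripper's body presses on something with over 40 N, if the wrist force passes 120 N, or if a joint passes its speed limit or range.

ROBOT

A 6-joint arm with a two-finger parallel gripper is mounted at the origin on a cart in front of the work surface, level with it; the furniture and walls round the work are solid. World frame = base frame: x ahead of the robot, y to its left, z up, the work surface at z = 0. Lengths are in mm, angles in rad, forces in N, time in s.
With the tool pointing down it reaches from about 275 to 1000 mm from the base axis. Payload 8.4 kg.
Tool frame: the origin (TCP) lies between the finger pads; the fingertips stand 22 mm ahead of it and the grasp point (between the pads) lies 3 mm ahead of it; z points along the fingers, y is the line along which they close (so a half turn about z gives the same grasp; the last joint's range is limited). The gripper opens to 85 mm and grips with 20 to 120 N. Pads are 22 mm wide; open, the fingers measure 114 mm over their backs; the gripper's body (76 mm by 85 mm) begins 54 mm behind the grasp point. The pads swing forward as they close: fully open they stand 13 mm farther back than shut.
Start: joints at [-1.177, 0.353, 1.633, -0, 1.155, -0.002], TCP at [240.965, -576.683, 227.581] pointing down, gripper open.
Joint ranges: [-2.63, 2.63], [-0.92, 2.1], [0.06, 2.66], [-1.3, 4.44], [0, 2.69], [-3.02, 3.02]. Speed limits (rad/s): [2.22, 2.22, 2.79, 3.14, 3.14, 3.14].

INTERFACE

Orientations are given as [roll, pitch, yaw] about the fixed x, y, z axes, in that order (R = Rz(yaw) Ry(pitch) Rx(roll)).
In Python, from rig import r, grab_frame gives the robot as it stands.
- The arm moves only by the shell command python3 -m inch 'ROWS' [FORCE]. ROWS is JSON, a list of rows, each a list of 7 numbers: the turn, a rotation vector about the tool's x, y, z as a fraction of full scale, then the shift along the tool's x, y, z as a fraction of full scale, then the closure, from 0 (fully open) to 1 (shut). In form: [[rx, ry, rz, dx, dy, dz, fingers], ...]. A call has 1 to 8 rows; each row shifts and turns the commanded pose from where the row before left it, along the tool's axes as they then stand; what a row does not reach is not made up. Full scale, the value 1, is 2.5 cm for a shift and pi rad for a turn. A row lasts 1/12 s, in which the tool goes at most 41.7 mm and 7.16 degrees, less where a joint would pass 70% of its speed; a pose out of reach is approached as far as the arm can. A call with a number of a shift or a turn outside -1 to 1 is refused whole. A call with a gripper value outside its range is refused whole. The fingers move at their own pace and stop on an object; FORCE is the grip in N (left out, the last holds). Time passes only in rows, so rows that do not move let the fingers close. It gives the time, the measured TCP pose, the force, the opening and the grip force at its end, in the units of the state.
- r.sense(): the state, without advancing time (a new reading comes with each control period).
- grab_frame(name): name is "scene" or "top"; returns a dict with "pixels" (420x560x3 uint8, red, green, blue), "z_map" (420x560 float32, mm along the optical axis (not along the pixel's ray), 0 where there is no reading), "vertical_fov" (degrees; the focal length in pixels is half the picture's height over the tangent of half this angle, whatever the lens; pixels are square), "cx", "cy" (the principal point, pixels), "cam_to_world" (4x4, takes a point from camera to world coordinates). Camera axes: x right, y down, z forward; pixel columns grow to the right and rows downward; lengths in mm; the calibration is good to about 2 mm. A picture is of the moment at which its call begins.
- r.sign_off(): hands the job in; it is judged then, once.
The state is a dict: "clock": time; "qpos": joint angles; "qvel": joint speeds; "joint_efforts": joint torques, N m; "eef_pos": TCP position; "tcp_rot": TCP orientation; "contact_force": force on the tool from outside, world axes, zero at the start; "wrist_torque": the same for the moment, N m; "opening": opening from 0.0 (shut) to 1.0 (fully open); "grasp_force": force on a finger pad.
Only numpy, scipy, OpenCV 4.12 (cv2) and the standard library are available. Lean on these libraries where they do the work, as an engineer would, in place of code of your own. Each camera call takes 0.05 s, during which the arm holds its last target. There are 200 camera calls.

## Working session

There is one attempt and no reset: what is moved stays moved. The work goes in short steps, Python scripts to look and compute and a shell command to move; the robot and the scene stay as the last step left them, time stands still between calls to the robot, and variables do not carry over. Pictures are saved under pics/ and viewed, at most 13 in all, crops included, and the job is handed in when it is done.

```bash
ls; mkdir -p pics; python3 - <<'E'
from rig import r, grab_frame
import cv2,numpy as np
print(r.sense())
for n in("scene","top"):
    f=grab_frame(n); cv2.imwrite(f"pics/{n}0.png",f["pixels"][:,:,::-1]); np.savez(f"{n}0.npz",**f)
    print(n,f["vertical_fov"],f["cx"],f["cy"],np.round(f["cam_to_world"],3).tolist())
E
```

```text
pics
{'clock': 0.0, 'qpos': array([-1.17742421e+00,  3.53631180e-01,  1.63414121e+00, -1.01200600e-05,
        1.15517996e+00, -2.37737973e-03]), 'qvel': array([ 0.00031404, -0.00095944, -0.00167532, -0.00175261,  0.00064857,
        0.00114706]), 'joint_efforts': array([ 1.56408398e-03, -6.05258989e+01, -3.42071486e+01,  1.84361775e-04,
        9.28558235e-03, -8.57036554e-06]), 'eef_pos': array([ 240.76447175, -576.24718521,  226.86924648]), 'tcp_rot': array([-3.14023294e+00,  6.02041193e-06,  3.95753593e-01]), 'contact_force': array([ 0.52261123, -0.3174971 , -0.29264907]), 'wrist_torque': array([ 0.02506811, -0.02431194,  0.00982545]), 'grasp_force': 0.0, 'opening': 0.9970824180978172}
scene 48.58005764903938 274.1549261305451 210.56696508439538 [[0.438, -0.476, 0.762, -390.389], [-0.899, -0.231, 0.373, -572.205], [-0.002, -0.849, -0.529, 699.949], [0.0, 0.0, 0.0, 1.0]]
top 48.88818349843607 279.99948739730206 209.22966105233954 [[0.009, -0.996, 0.089, 473.432], [-1.0, -0.009, 0.001, -86.344], [-0.0, -0.089, -0.996, 1035.626], [0.0, 0.0, 0.0, 1.0]]
```

View pics/top0.png

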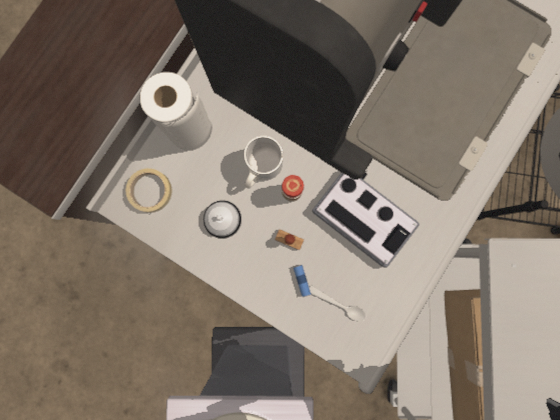

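View pics/scene0.png

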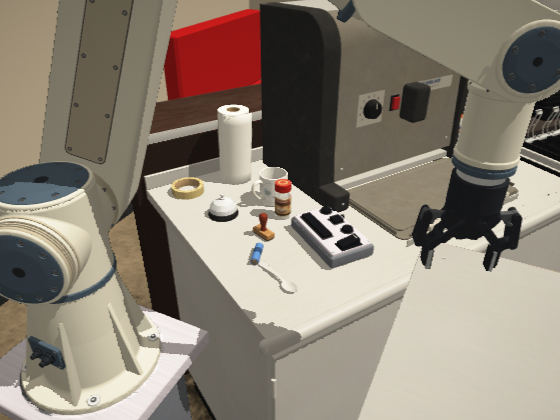

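The top view shows the box at about (367,217), with the rocker at its lower right (397,237). The bell is at (222,219), the jar at (292,187) and the machine's black side is above the box. The scene view agrees, with the arm clear on the right.

```bash
cat > h.py <<'E'
import numpy as np,cv2
def load(n): return dict(np.load(n))
def ray(f,uv,z):
    fl=210/np.tan(np.radians(float(f["vertical_fov"]))/2); T=f["cam_to_world"]
    d=T[:3,:3]@[(uv[0]-float(f["cx"]))/fl,(uv[1]-float(f["cy"]))/fl,1]
    return T[:3,3]+d*(z-T[2,3])/d[2]
def cloud(f):
    fl=210/np.tan(np.radians(float(f["vertical_fov"]))/2); T=f["cam_to_world"]; z=f["z_map"]
    v,u=np.mgrid[:420,:560]
    p=np.stack([(u-float(f["cx"]))/fl*z,(v-float(f["cy"]))/fl*z,z],-1)
    return p@T[:3,:3].T+T[:3,3]
E
python3 - <<'E'
from h import *
for n,(x0,y0,x1,y1) in (("top",(305,165,425,270)),("scene",(285,195,380,270))):
    f=load(n+"0.npz"); g=f["pixels"].max(2)
    m=np.zeros_like(g); m[y0:y1,x0:x1]=(g[y0:y1,x0:x1]<60)*255
    k,l,s,c=cv2.connectedComponentsWithStats(m)
    print(n)
    for i in range(1,k):
        if s[i][4]>30:
            q=cv2.minAreaRect(np.argwhere(l==i)[:,::-1].astype(np.float32))
            print(s[i],np.round(q[0],1),np.round(q[1],1),round(q[2],1),"->",np.round(ray(f,q[0],52),1), np.round(ray(f,c[i],52),1))
f=load("top0.npz"); C=cloud(f)
for u,v in((222,219),(216,216),(367,217),(350,160),(340,150),(292,187),(400,150),(340,185),(300,150),(170,95),(350,200),(180,110)): print(u,v,np.round(C[v,u],0))
a=cv2.resize(f["pixels"][165:275,305:425],None,fx=5,fy=5,interpolation=3);b=cv2.resize(f["pixels"][195:245,195:245],None,fx=4,fy=4,interpolation=3)
o=np.zeros((550,800,3),np.uint8);o[:,:600]=a;o[:200,600:]=b
s=load("scene0.npz");o[200:400,600:]=cv2.resize(s["pixels"][185:235,200:250],None,fx=4,fy=4,interpolation=3)
cv2.imwrite("pics/c1.png",o[:,:,::-1])
E
```

```text
top
[332 165  34  27 308] [345.5 178.4] [34.4 23.4] 20.0 -> [ 629.4 -225.5   52. ] [ 631.7 -232.1   52. ]
[358 191  18  17 174] [366.7 199. ] [13.3 13.1] 38.7 -> [ 585.2 -270.8   52. ] [ 585.1 -270.8   52. ]
[326 201  49  41 658] [349.9 221. ] [52.6 12.5] 37.9 -> [ 537.7 -234.6   52. ] [ 537.6 -234.8   52. ]
[379 207  14  13 139] [385.3 213.3] [12.  12.7] 45.0 -> [ 554.9 -310.1   52. ] [ 554.8 -310.3   52. ]
[383 225  27  29 367] [395.3 238.7] [15. 26.] 36.9 -> [ 500.7 -330.9   52. ] [ 499.7 -330.2   52. ]
scene
[308 195  41  20 501] [328.  204.5] [19. 40.] 90.0 -> [ 633.9 -232.1   52. ] [ 648.4 -236.2   52. ]
[301 213  31  26 318] [316.  225.5] [34.6  9.2] 45.0 -> [ 525.3 -240.6   52. ] [ 525.3 -240.5   52. ]
[329 215  14   9  88] [335.6 219.2] [ 8.2 12.3] 71.6 -> [ 574.3 -274.8   52. ] [ 574.6 -275.1   52. ]
[341 225  12   8  74] [346.5 228.5] [ 7. 11.] 90.0 -> [ 545.8 -313.5   52. ] [ 544.7 -314.2   52. ]
[335 235  27  16 240] [347.5 242.5] [11.8 24.5] 70.6 -> [ 490.3 -334.5   52. ] [ 490.2 -335.8   52. ]
222 219 [540.  39.  46.]
216 216 [545.  50.  62.]
367 217 [ 547. -273.   42.]
350 160 [ 663. -231.   84.]
340 150 [ 684. -210.   83.]
292 187 [ 602. -109.  106.]
400 150 [ 693. -344.   49.]
340 185 [ 616. -215.   42.]
300 150 [ 702. -130.    0.]
170 95 [768. 127. 176.]
350 200 [ 584. -236.   42.]
180 110 [723.  95. 228.]
```

View pics/c1.png

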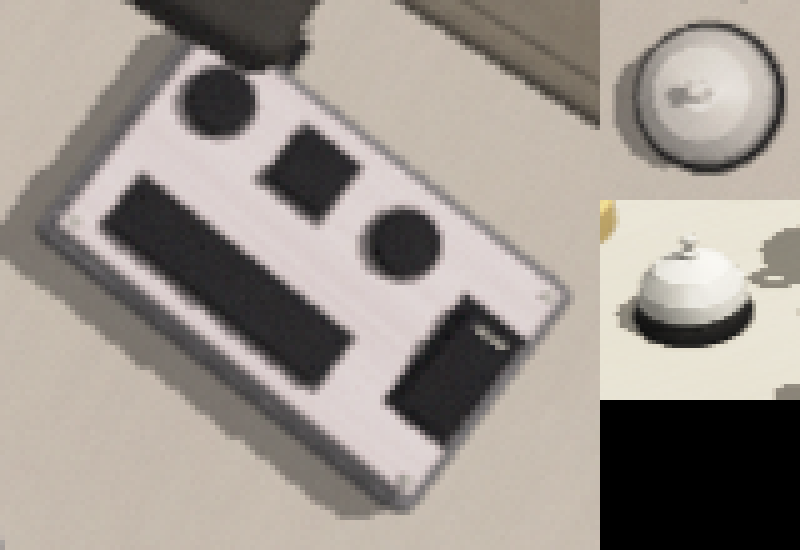

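The crop shows all the controls clearly: rocker with its white line at the far end, square key in the middle and a black machine handle by the left round key. The bell's plunger is at about (218.7,218.2) in the top view and (222,195.8) in the scene view.

```bash
python3 - <<'E'
from h import *
t=load("top0.npz");s=load("scene0.npz")
print("bell",ray(t,(218.7,218.2),64),ray(s,(222,195.8),64))
# bell base ring
for n,f,(x0,y0,x1,y1) in (("t",t,(195,195,250,245)),("s",s,(203,190,243,225))):
    g=f["pixels"].max(2);m=np.zeros_like(g);m[y0:y1,x0:x1]=(g[y0:y1,x0:x1]<70)*255
    p=np.argwhere(m)[:,::-1]; h=cv2.minEnclosingCircle(p.astype(np.float32)); 
    print(n,h,ray(t,h[0],8) if n=="t" else "")
C=cloud(t);S=cloud(s)
m=(abs(C[...,0]-541)<40)&(abs(C[...,1]-43)<40)&(C[...,2]>56);print("knob cloud",m.sum(),C[m].mean(0),C[m][C[m][:,2].argmax()])
m=(abs(S[...,0]-541)<40)&(abs(S[...,1]-43)<40)&(S[...,2]>56);print("knob cloud s",m.sum(),S[m].mean(0) if m.any() else 0)
yaw=-0.658;R=np.array([[np.cos(yaw),-np.sin(yaw)],[np.sin(yaw),np.cos(yaw)]])
loc=np.array([[30,22],[-30,22],[30,-28]]);w=np.array([[585.2,-270.8],[537.7,-234.7],[554.9,-310.2]])
o=(w-loc@R.T).mean(0);print("box",o,(w-loc@R.T)-o)
P={"rock24":(24,-78),"rock17":(17,-78),"square":(30,22),"bar":(-30,22)}
A=np.concatenate([C.reshape(-1,3),S.reshape(-1,3)])
W={k:o+R@v for k,v in P.items()};W["bell"]=np.array([541,43.])
for k,v in W.items():
    d=np.hypot(*(A[:,:2]-v).T)
    print(k,v.round(1),[(h,round(d[(A[:,2]>h)&(A[:,2]<500)].min())) for h in(60,80,100,120,160,220)])
E
```

```text
bell [540.39376832  43.75302297  64.        ] [532.29201018  37.32556138  64.        ]
t ((221.83026123046875, 218.9688262939453), 18.526586532592773) [542.59534749  44.23841337   8.        ]
s ((222.5, 212.5), 14.57748031616211) 
knob cloud 24 [542.30785778  45.27671615  63.93356281] [544.60395561  46.66961349  69.54454414]
knob cloud s 12 [540.92357492  42.45658129  62.31368312]
box [ 548.0929744  -270.00446696] [[-0.08326506  0.14376477]
 [-0.110252   -0.44837377]
 [ 0.19351706  0.30460899]]
rock24 [ 519.4 -346.4] [(60, 1), (80, 139), (100, 156), (120, 212), (160, 213), (220, 213)]
rock17 [ 513.8 -342.1] [(60, 0), (80, 140), (100, 160), (120, 213), (160, 213), (220, 214)]
square [ 585.3 -270.9] [(60, 41), (80, 41), (100, 110), (120, 112), (160, 113), (220, 113)]
bar [ 537.8 -234.3] [(60, 87), (80, 87), (100, 118), (120, 132), (160, 133), (220, 134)]
bell [541.  43.] [(60, 0), (80, 98), (100, 144), (120, 165), (160, 169), (220, 169)]
```

```bash
python3 -m inch '[[0,0,-0.033,0,0,0,1],[0,0,-0.033,0,0,0,1],[0,0,-0.033,0,0,0,1],[0,0,-0.033,0,0,0,1],[0,0,-0.0326,0,0,0,1],[0,0,0,0,0,0,1],[0,0,0,0,0,0,1],[0,0,0,0,0,0,1]]' 40
cat > go.py <<'E'
# how far to go, in tool axes, full-scale units
import sys,numpy as np
from rig import r
from scipy.spatial.transform import Rotation as Ro
T={"rock":(518,-345.4),"square":(585.3,-270.9),"bar":(537.8,-234.5),"bell":(541.3,43.8)}
s=r.sense();R=Ro.from_euler("xyz",s["tcp_rot"]);p=s["eef_pos"]
t=np.array([*T[sys.argv[1]],float(sys.argv[2])])
e=Ro.from_euler("xyz",[np.pi,0,0.913])
print("t",round(s["clock"],2),"p",p.round(1),"rot",s["tcp_rot"].round(3),"tip z",round(p[2]-22,1),"open",round(s["opening"],2),"F",s["contact_force"].round(1))
print("shift",(R.inv().apply(t-p)/25).round(2),"turn",((R.inv()*e).as_rotvec()/np.pi).round(4))
E
python3 go.py rock 110
```

```text
clock: 0.77
eef_pos: [240.9, -576.6, 227.4]
tcp_rot: [-3.141, -0.0, 0.91]
contact_force: [0.7, 0.3, 0.4]
opening: -0.003
grasp_force: 0.0
t 0.77 p [ 240.9 -576.6  227.4] rot [-3.141 -0.     0.91 ] tip z 205.4 open -0.0 F [0.7 0.3 0.4]
shift [14.1   3.07  4.7 ] turn [-0.0001 -0.0001 -0.0011]
```

```bash
python3 -m inch '[[0,0,0,0.88,0.19,0,1],[0,0,0,0.88,0.19,0,1],[0,0,0,0.88,0.19,0,1],[0,0,0,0.88,0.19,0,1],[0,0,0,0.88,0.19,0,1],[0,0,0,0.88,0.19,0,1],[0,0,0,0.88,0.19,0,1],[0,0,0,0.88,0.19,0,1]]' >/dev/null;python3 -m inch '[[0,0,0,0.88,0.19,0.3,1],[0,0,0,0.88,0.19,0.5,1],[0,0,0,0.88,0.19,0.5,1],[0,0,0,0.88,0.19,0.5,1],[0,0,0,0.88,0.19,0.5,1],[0,0,0,0.88,0.19,0.5,1],[0,0,0,0.88,0.19,0.5,1],[0,0,0,0.88,0.19,0.5,1]]'; python3 go.py rock 95
python3 - <<'E'
from rig import r, grab_frame
import cv2,numpy as np
f=grab_frame("top");g=grab_frame("scene")
o=np.hstack([cv2.resize(f["pixels"][150:280,300:430],(400,400),interpolation=3),cv2.resize(g["pixels"][130:270,260:400],(400,400),interpolation=3)])
cv2.imwrite("pics/c2.png",o[:,:,::-1])
E
```

```text
clock: 2.1
eef_pos: [517.2, -343.8, 132.0]
tcp_rot: [3.141, -0.0, 0.91]
contact_force: [-0.2, 0.1, -0.4]
opening: 0.001
grasp_force: 0.0
t 2.1 p [ 517.2 -343.8  132. ] rot [ 3.141 -0.     0.91 ] tip z 110.0 open 0.0 F [-0.2  0.1 -0.4]
shift [-0.03  0.07  1.48] turn [ 0.     -0.     -0.0009]
```

View pics/c2.png

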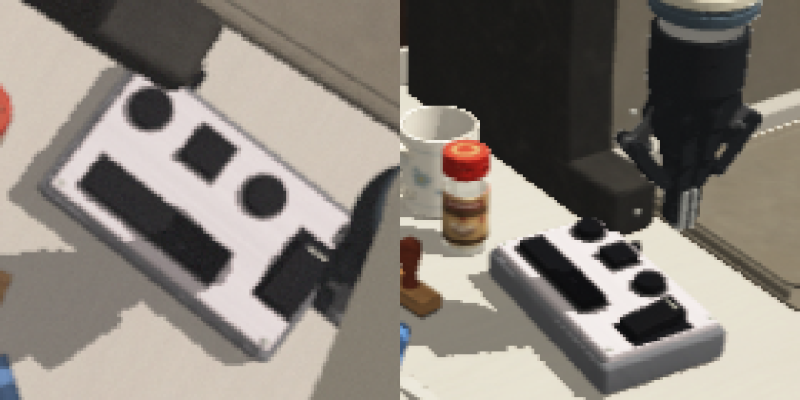

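The view shows the closed fingertips at about (359,209) in the scene picture, above and behind the rocker. I'll check that against the measured pose.

```bash
python3 - <<'E'
from h import *
s=load("scene0.npz");fl=210/np.tan(np.radians(float(s["vertical_fov"]))/2)
for n in("scene0","top0"):
  s=load(n+".npz");Ti=np.linalg.inv(s["cam_to_world"])
  for z in(110,132,180):
    p=Ti@[517.2,-343.8,z,1];print(n,z,fl*p[0]/p[2]+s["cx"],fl*p[1]/p[2]+s["cy"])
E
```

```text
scene0 110 356.95815367338366 217.31814183733076
scene0 132 357.83462444339796 209.32853317269158
scene0 180 359.81423806929075 191.28305040340933
top0 110 409.76077977636373 229.9439403140974
top0 132 412.9037890193837 229.4352838141859
top0 180 420.3199046457821 228.23507881134032
```

```bash
python3 -m inch '[[0,0,0,0,0.06,0.6,1],[0,0,0,0,0,0.5,1],[0,0,0,0,0,0,1],[0,0,0,0,0,0,1]]'
python3 - <<'E'
from rig import r, grab_frame
import cv2,numpy as np
from h import *
f=grab_frame("top");g=grab_frame("scene")
o=np.hstack([cv2.resize(f["pixels"][190:270,360:440],(400,400),interpolation=3),cv2.resize(g["pixels"][180:260,310:390],(400,400),interpolation=3)])
cv2.imwrite("pics/c3.png",o[:,:,::-1]); print(r.sense()["eef_pos"])
p=r.sense()["eef_pos"];C=cloud(g);m=(np.hypot(C[...,0]-p[0],C[...,1]-p[1])<35)&(C[...,2]>62);q=C[m];print("lowest tool pts",q[np.argsort(q[:,2])[:12]].round(0).tolist())
E
```

```text
clock: 2.53
eef_pos: [516.5, -345.6, 104.5]
tcp_rot: [-3.14, 0.0, 0.912]
contact_force: [-0.7, -0.5, 0.4]
opening: 0.004
grasp_force: 0.0
[ 517.35661216 -346.05471421  105.59347068]
lowest tool pts [[513.0, -346.0, 109.0], [508.0, -349.0, 109.0], [515.0, -357.0, 110.0], [512.0, -355.0, 112.0], [511.0, -353.0, 112.0], [511.0, -346.0, 112.0], [508.0, -351.0, 113.0], [505.0, -350.0, 114.0], [514.0, -359.0, 114.0], [509.0, -349.0, 114.0], [506.0, -345.0, 115.0], [512.0, -338.0, 115.0]]
```

View pics/c3.png

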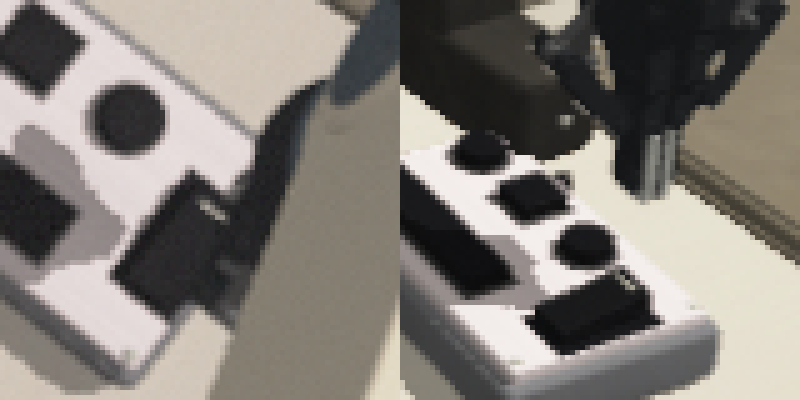

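The fingertips end at about (361,219) in the scene view, directly over the rocker's far half, and look higher than the stated tip. I'll go down by feel.

```bash
python3 -m inch '[[0,0,0,0,0,0.2,1],[0,0,0,0,0,0.2,1],[0,0,0,0,0,0.2,1],[0,0,0,0,0,0.1,1],[0,0,0,0,0,0,1]]' | egrep 'eef|contact'; python3 -m inch '[[0,0,0,0,0,0.08,1],[0,0,0,0,0,0.08,1],[0,0,0,0,0,0,1]]' | egrep 'eef|contact';python3 -m inch '[[0,0,0,0,0,0.08,1],[0,0,0,0,0,0.04,1],[0,0,0,0,0,0,1]]' | egrep 'eef|contact'
```

```text
eef_pos: [517.0, -345.3, 86.7]
contact_force: [0.6, -0.4, -0.1]
eef_pos: [517.4, -345.5, 83.3]
contact_force: [-0.5, 0.3, -0.5]
eef_pos: [517.4, -345.4, 80.4]
contact_force: [-0.6, -0.0, -0.1]
```

```bash
for i in 1 ; do python3 -m inch '[[0,0,0,0,0,0.08,1],[0,0,0,0,0,0.04,1],[0,0,0,0,0,0,1]]' | egrep 'eef|contact'; python3 -m inch '[[0,0,0,0,0,0.08,1],[0,0,0,0,0,0.04,1],[0,0,0,0,0,0,1]]' | egrep 'eef|contact';python3 -m inch '[[0,0,0,0,0,0.06,1],[0,0,0,0,0,0.02,1],[0,0,0,0,0,0,1]]' | egrep 'eef|contact'; done
```

```text
eef_pos: [517.4, -345.4, 77.3]
contact_force: [-0.2, -0.5, 0.0]
eef_pos: [517.4, -345.5, 74.3]
contact_force: [0.3, -0.1, -0.2]
eef_pos: [517.5, -345.5, 72.4]
contact_force: [-0.5, -0.1, 0.3]
```

```bash
python3 -m inch '[[0,0,0,0,0,0.08,1],[0,0,0,0,0,0.04,1],[0,0,0,0,0,0,1]]' | egrep 'eef|contact'; python3 -m inch '[[0,0,0,0,0,0.08,1],[0,0,0,0,0,0.04,1],[0,0,0,0,0,0,1]]' | egrep 'eef|contact';
python3 - <<'E'
from rig import r, grab_frame
import cv2,numpy as np
from h import *
f=grab_frame("top");g=grab_frame("scene")
o=np.hstack([cv2.resize(f["pixels"][190:270,360:440],(400,400),interpolation=3),cv2.resize(g["pixels"][180:260,310:390],(400,400),interpolation=3)])
cv2.imwrite("pics/c4.png",o[:,:,::-1])
E
```

```text
eef_pos: [517.4, -345.4, 69.3]
contact_force: [0.5, 0.8, -0.4]
eef_pos: [517.4, -345.4, 66.3]
contact_force: [0.4, 0.9, 0.2]
```

View pics/c4.png

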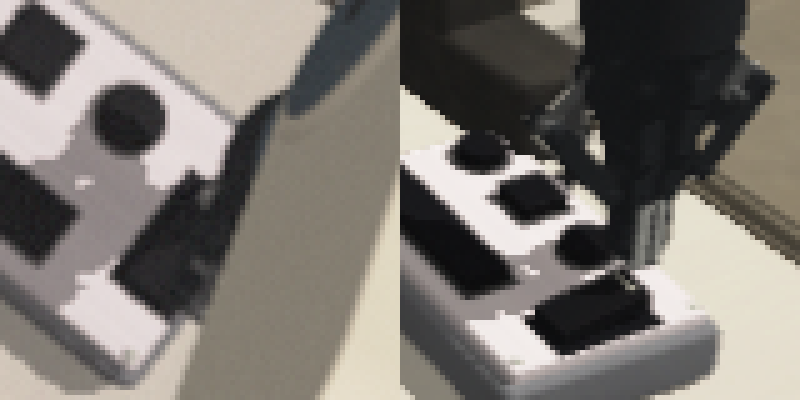

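```bash
python3 - <<'E'
from h import *
s=load("scene0.npz");t=load("top0.npz")
for z in(44,50,56,62,66,72): print(z,"tip ray",ray(s,(359.6,233),z).round(1),"line ray",ray(s,(355.6,236),z).round(1))
print("line from top",ray(t,(360+210/5,190+210/5),56).round(1))
fl=210/np.tan(np.radians(float(s["vertical_fov"]))/2)
from rig import r,grab_frame
g=grab_frame("scene");C=cloud(g)
for u,v in((357,228),(360,228),(363,228),(360,232),(358,231),(362,222),(355,236),(350,243)): print(u,v,C[v,u].round(1),g["pixels"][v,u])
E
```

```text
44 tip ray [ 552.5 -345.8   44. ] line ray [ 535.8 -340.8   44. ]
50 tip ray [ 543.9 -347.9   50. ] line ray [ 527.3 -342.9   50. ]
56 tip ray [ 535.3 -349.9   56. ] line ray [ 518.8 -345.1   56. ]
62 tip ray [ 526.6 -352.    62. ] line ray [ 510.4 -347.2   62. ]
66 tip ray [ 520.9 -353.4   66. ] line ray [ 504.7 -348.6   66. ]
72 tip ray [ 512.3 -355.5   72. ] line ray [ 496.3 -350.7   72. ]
line from top [ 515.  -344.3   56. ]
357 228 [ 508.1 -349.    86.9] [96 96 92]
360 228 [ 510.5 -355.5   87.3] [83 82 79]
363 228 [ 525.5 -359.    79.3] [154 149 137]
360 232 [ 514.1 -355.7   73.8] [74 74 72]
358 231 [ 507.6 -352.2   79.6] [131 131 125]
362 222 [ 520.  -356.3   98.8] [125 125 119]
355 236 [ 513.9 -344.9   59.1] [104 102  92]
350 243 [ 491.8 -340.3   51.4] [21 20 21]
```

```bash
python3 -m inch '[[0,0,0,0,0,0.08,1],[0,0,0,0,0,0.04,1],[0,0,0,0,0,0,1]]' | egrep 'eef|contact'; python3 -m inch '[[0,0,0,0,0,0.08,1],[0,0,0,0,0,0.04,1],[0,0,0,0,0,0,1]]' | egrep 'eef|contact';python3 -m inch '[[0,0,0,0,0,0.08,1],[0,0,0,0,0,0,1]]' | egrep 'eef|contact';python3 -m inch '[[0,0,0,0,0,0.08,1],[0,0,0,0,0,0,1]]' | egrep 'eef|contact'
```

```text
eef_pos: [517.4, -345.5, 63.3]
contact_force: [-0.8, -0.1, -0.2]
eef_pos: [517.4, -345.4, 60.3]
contact_force: [0.6, 0.2, -0.3]
eef_pos: [517.4, -345.4, 58.3]
contact_force: [0.4, 0.6, 0.3]
eef_pos: [517.7, -345.7, 56.4]
contact_force: [0.1, -0.2, 1.2]
```

```bash
for i in 1; do python3 -m inch '[[0,0,0,0,0,0.08,1],[0,0,0,0,0,0,1]]' | egrep 'eef|contact'; python3 -m inch '[[0,0,0,0,0,0.08,1],[0,0,0,0,0,0,1]]' | egrep 'eef|contact';python3 -m inch '[[0,0,0,0,0,0.08,1],[0,0,0,0,0,0,1]]' | egrep 'eef|contact';python3 -m inch '[[0,0,0,0,0,0.06,1],[0,0,0,0,0,0,1]]' | egrep 'eef|contact'; done
```

```text
eef_pos: [518.0, -345.9, 54.7]
contact_force: [0.8, -2.6, 2.2]
eef_pos: [517.8, -345.7, 52.5]
contact_force: [1.9, -0.5, 2.5]
eef_pos: [518.1, -346.0, 50.7]
contact_force: [2.5, -0.5, 2.6]
eef_pos: [518.1, -346.0, 49.3]
contact_force: [3.1, -2.3, 3.9]
```

```bash
for i in 1; do python3 -m inch '[[0,0,0,0,0,0.06,1],[0,0,0,0,0,0,1]]' | egrep 'eef|contact'; python3 -m inch '[[0,0,0,0,0,0.06,1],[0,0,0,0,0,0,1]]' | egrep 'eef|contact';python3 -m inch '[[0,0,0,0,0,0.06,1],[0,0,0,0,0,0,1]]' | egrep 'eef|contact'; done
```

```text
eef_pos: [518.3, -346.1, 48.6]
contact_force: [0.9, -1.7, 12.1]
eef_pos: [518.4, -346.1, 48.3]
contact_force: [-1.6, 0.1, 23.4]
eef_pos: [518.5, -346.2, 48.0]
contact_force: [-5.1, 1.8, 35.5]
```

```bash
python3 -m inch '[[0,0,0,0,0,-0.4,1],[0,0,0,0,0,-0.8,1],[0,0,0,0,0,-0.8,1],[0,0,0,0,0,0,1]]' | egrep 'eef|contact'; python3 go.py square 75
python3 - <<'E'
from rig import r, grab_frame
import cv2,numpy as np
from h import *
g=grab_frame("scene");C=cloud(g)
o=cv2.resize(g["pixels"][180:260,300:400],None,fx=6,fy=6,interpolation=3)
cv2.imwrite("pics/c5.png",o[:,:,::-1])
E
```

```text
eef_pos: [518.0, -345.8, 97.2]
contact_force: [0.7, -0.2, 0.9]
t 7.28 p [ 518.  -345.8   97.2] rot [ 3.14  -0.     0.913] tip z 75.2 open -0.0 F [ 0.7 -0.2  0.9]
shift [4.02 0.3  0.89] turn [ 0.0005 -0.0001 -0.    ]
```

View pics/c5.png

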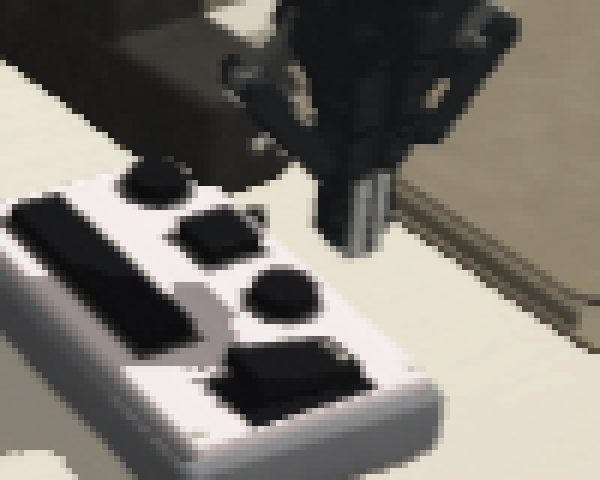

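The rocker is now tipped: its near half stands high and the far edge with the white line is low. Next is the square key.

```bash
python3 -m inch '[[0,0,0,0.8,0.06,0,1],[0,0,0,0.8,0.06,0,1],[0,0,0,0.8,0.06,0,1],[0,0,0,0.8,0.06,0,1],[0,0,0,0.8,0.06,0,1],[0,0,0,0,0,0,1],[0,0,0,0,0,0,1]]' | egrep 'eef|contact'; python3 go.py square 57
```

```text
eef_pos: [583.7, -269.7, 92.9]
contact_force: [0.3, 0.3, -0.0]
t 7.92 p [ 583.7 -269.7   92.9] rot [-3.138e+00  1.000e-03  9.150e-01] tip z 70.9 open 0.0 F [ 0.3  0.3 -0. ]
shift [0.   0.09 1.43] turn [-0.001   0.0003  0.0005]
```

```bash
python3 -m inch '[[0,0,0,0,0,0.5,1],[0,0,0,0,0,0.5,1],[0,0,0,0,0,0.5,1],[0,0,0,0,0,0,1],[0,0,0,0,0,0,1]]' | egrep 'eef|contact'; python3 go.py square 50
```

```text
eef_pos: [583.1, -271.0, 55.3]
contact_force: [-0.0, -0.1, -0.1]
t 8.33 p [ 583.1 -271.    55.3] rot [-3.139e+00  1.000e-03  9.120e-01] tip z 33.3 open 0.0 F [-0.  -0.1 -0.1]
shift [0.06 0.07 0.21] turn [-0.001   0.0002 -0.0003]
```

```bash
python3 -m inch '[[0,0,0,0.06,0.07,0.06,1],[0,0,0,0,0,0,1]]' | egrep 'eef|contact';python3 -m inch '[[0,0,0,0,0,0.08,1],[0,0,0,0,0,0,1]]' | egrep 'eef|contact';python3 -m inch '[[0,0,0,0,0,0.08,1],[0,0,0,0,0,0,1]]' | egrep 'eef|contact';python3 -m inch '[[0,0,0,0,0,0.08,1],[0,0,0,0,0,0,1]]' | egrep 'eef|contact';python3 -m inch '[[0,0,0,0,0,0.06,1],[0,0,0,0,0,0,1]]' | egrep 'eef|contact'
```

```text
eef_pos: [587.5, -271.2, 55.8]
contact_force: [-0.4, -0.2, 0.6]
eef_pos: [587.1, -271.0, 53.8]
contact_force: [-0.1, -0.3, 0.6]
eef_pos: [586.8, -270.8, 51.5]
contact_force: [-0.4, -0.9, -0.4]
eef_pos: [586.8, -270.8, 49.3]
contact_force: [0.1, 0.1, 0.2]
eef_pos: [587.0, -270.9, 48.0]
contact_force: [0.6, -0.4, 0.3]
```

```bash
python3 -m inch '[[0,0,0,-0.03,-0.03,0.06,1],[0,0,0,0,0,0,1]]' | egrep 'eef|contact';python3 -m inch '[[0,0,0,0,0,0.06,1],[0,0,0,0,0,0,1]]' | egrep 'eef|contact';python3 -m inch '[[0,0,0,0,0,0.06,1],[0,0,0,0,0,0,1]]' | egrep 'eef|contact';python3 -m inch '[[0,0,0,0,0,0.06,1],[0,0,0,0,0,0,1]]' | egrep 'eef|contact';python3 -m inch '[[0,0,0,0,0,0.06,1],[0,0,0,0,0,0,1]]' | egrep 'eef|contact'
```

```text
eef_pos: [586.2, -271.1, 46.7]
contact_force: [0.6, -0.1, 1.4]
eef_pos: [586.0, -271.1, 45.1]
contact_force: [1.3, -0.4, 1.4]
eef_pos: [585.9, -271.1, 43.4]
contact_force: [1.4, -0.2, 1.4]
eef_pos: [585.9, -271.1, 42.4]
contact_force: [0.7, 0.3, 4.8]
eef_pos: [586.0, -271.1, 42.2]
contact_force: [-4.3, 2.2, 19.1]
```

```bash
python3 -m inch '[[0,0,0,0,0,0.06,1],[0,0,0,0,0,0,1]]' | egrep 'eef|contact';python3 -m inch '[[0,0,0,0,0,-0.3,1],[0,0,0,0,0,-0.7,1],[0,0,0,0,0,0,1],[0,0,0,0,0,0,1]]' | egrep 'eef|contact'; python3 go.py bar 56
python3 - <<'E'
from rig import grab_frame
import cv2,numpy as np
g=grab_frame("scene")
cv2.imwrite("pics/c6.png",cv2.resize(g["pixels"][180:260,290:390],None,fx=6,fy=6,interpolation=3)[:,:,::-1])
E
```

```text
eef_pos: [586.1, -271.2, 42.1]
contact_force: [-9.1, 5.1, 31.2]
eef_pos: [586.1, -271.2, 64.5]
contact_force: [-0.7, -0.7, -0.7]
t 10.5 p [ 586.1 -271.2   64.5] rot [ 3.141 -0.     0.913] tip z 42.5 open -0.0 F [-0.7 -0.7 -0.7]
shift [-0.02 -2.43  0.34] turn [ 0.0003 -0.     -0.    ]
```

View pics/c6.png

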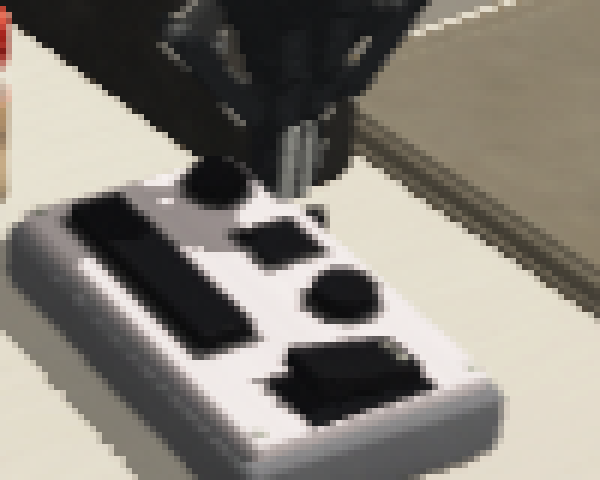

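The square key at (277,242) in the crop is now lower than the round keys, which are still up. Next is the bar.

```bash
python3 -m inch '[[0,0,0,0,-0.6,0,1],[0,0,0,0,-0.6,0,1],[0,0,0,0,-0.6,0,1],[0,0,0,0,-0.6,0,1],[0,0,0,0,0,0.2,1],[0,0,0,0,0,0.2,1],[0,0,0,0,0,0,1],[0,0,0,0,0,0,1]]' | egrep 'eef|contact'; python3 go.py bar 49
```

```text
eef_pos: [538.7, -234.7, 53.3]
contact_force: [0.7, -0.5, 0.4]
t 11.22 p [ 538.7 -234.7   53.3] rot [-3.141  0.     0.913] tip z 31.3 open 0.0 F [ 0.7 -0.5  0.4]
shift [-0.02 -0.03  0.17] turn [-0.0002  0.0001 -0.0001]
```

```bash
python3 -m inch '[[0,0,0,-0.02,-0.03,0.14,1],[0,0,0,0,0,0,1]]' | egrep 'eef|contact';python3 -m inch '[[0,0,0,0,0,0.08,1],[0,0,0,0,0,0,1]]' | egrep 'eef|contact';python3 -m inch '[[0,0,0,0,0,0.08,1],[0,0,0,0,0,0,1]]' | egrep 'eef|contact';python3 -m inch '[[0,0,0,0,0,0.08,1],[0,0,0,0,0,0,1]]' | egrep 'eef|contact';python3 -m inch '[[0,0,0,0,0,0.04,1],[0,0,0,0,0,0,1]]' | egrep 'eef|contact'
```

```text
eef_pos: [537.5, -234.5, 49.9]
contact_force: [-0.7, 0.2, 0.2]
eef_pos: [537.6, -234.4, 48.3]
contact_force: [-0.2, 0.2, 1.0]
eef_pos: [537.6, -234.3, 46.5]
contact_force: [0.2, -0.3, -0.4]
eef_pos: [537.6, -234.3, 44.5]
contact_force: [-0.2, -0.4, 0.5]
eef_pos: [537.5, -234.3, 43.5]
contact_force: [0.3, 0.2, 0.5]
```

```bash
python3 -m inch '[[0,0,0,0,0,0.06,1],[0,0,0,0,0,0,1]]' | egrep 'eef|contact';python3 -m inch '[[0,0,0,0,0,0.06,1],[0,0,0,0,0,0,1]]' | egrep 'eef|contact';python3 -m inch '[[0,0,0,0,0,0.06,1],[0,0,0,0,0,0,1]]' | egrep 'eef|contact'
python3 - <<'E'
from rig import grab_frame
import cv2,numpy as np
g=grab_frame("scene");f=grab_frame("top")
o=np.hstack([cv2.resize(g["pixels"][170:250,290:370],(400,400),interpolation=3),cv2.resize(f["pixels"][170:270,310:410],(400,400),interpolation=3)])
cv2.imwrite("pics/c7.png",o[:,:,::-1])
E
```

```text
eef_pos: [537.5, -234.3, 42.4]
contact_force: [-0.9, 1.0, 4.5]
eef_pos: [537.7, -234.4, 42.2]
contact_force: [-4.7, 1.2, 21.2]
eef_pos: [537.7, -234.4, 42.0]
contact_force: [-10.1, 4.7, 36.2]
```

View pics/c7.png

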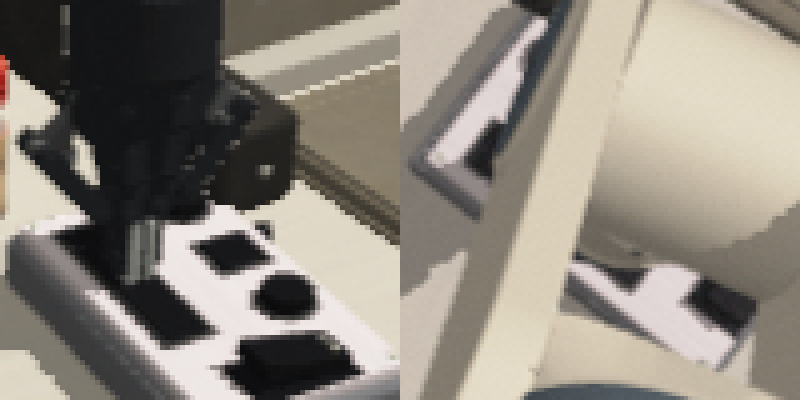

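The fingers rest on the bar, which is now as low as the square key and stopped at the same tool height (42.2). Next is the bell.

```bash
python3 -m inch '[[0,0,0,0,0,-0.3,1],[0,0,0,0,0,-0.8,1],[0,0,0,0,0,-0.9,1],[0,0,0,0,0,-0.9,1],[0,0,0,0,0,-0.9,1],[0,0,0,0,0,0,1],[0,0,0,0,0,0,1]]' | egrep 'eef|contact'; python3 go.py bell 75
```

```text
eef_pos: [538.2, -234.5, 135.1]
contact_force: [0.7, -0.6, -0.3]
t 13.23 p [ 538.2 -234.5  135.1] rot [ 3.139e+00 -1.000e-03  9.130e-01] tip z 113.1 open -0.0 F [ 0.7 -0.6 -0.3]
shift [ 8.88 -6.71  2.39] turn [ 0.0007 -0.0002 -0.    ]
```

```bash
python3 -m inch '[[0,0,0,0.74,-0.56,0,1],[0,0,0,0.74,-0.56,0,1],[0,0,0,0.74,-0.56,0,1],[0,0,0,0.74,-0.56,0,1],[0,0,0,0.74,-0.56,0,1],[0,0,0,0.74,-0.56,0,1]]' >/dev/null;  python3 -m inch '[[0,0,0,0.74,-0.56,0,1],[0,0,0,0.74,-0.56,0,1],[0,0,0,0.74,-0.56,0,1],[0,0,0,0.74,-0.56,0,1],[0,0,0,0.74,-0.56,0,1],[0,0,0,0.74,-0.56,0,1],[0,0,0,0,0,0,1],[0,0,0,0,0,0,1]]' | egrep 'eef|contact'; python3 go.py bell 75
```

```text
eef_pos: [539.3, 44.9, 132.7]
contact_force: [-0.2, -1.3, 0.2]
t 14.4 p [539.3  44.9 132.7] rot [-3.14e+00  2.00e-03  9.15e-01] tip z 110.7 open -0.0 F [-0.2 -1.3  0.2]
shift [0.02 0.09 2.31] turn [-0.0005  0.0005  0.0007]
```

```bash
python3 -m inch '[[0,0,0,0,0,0.6,1],[0,0,0,0,0,0.6,1],[0,0,0,0,0,0.6,1],[0,0,0,0,0,0.5,1],[0,0,0,0,0,0,1],[0,0,0,0,0,0,1]]' | egrep 'eef|contact'; python3 go.py bell 64
python3 - <<'E'
from rig import grab_frame
import cv2,numpy as np
g=grab_frame("scene");f=grab_frame("top")
o=np.hstack([cv2.resize(g["pixels"][150:230,185:265],(400,400),interpolation=3),cv2.resize(f["pixels"][180:260,180:260],(400,400),interpolation=3)])
cv2.imwrite("pics/c8.png",o[:,:,::-1])
E
```

```text
eef_pos: [539.3, 43.2, 75.6]
contact_force: [-0.1, 0.2, 0.7]
t 14.9 p [539.3  43.2  75.6] rot [-3.14e+00  2.00e-03  9.12e-01] tip z 53.6 open 0.0 F [-0.1  0.2  0.7]
shift [0.07 0.05 0.46] turn [-0.0006  0.0006 -0.0003]
```

View pics/c8.png

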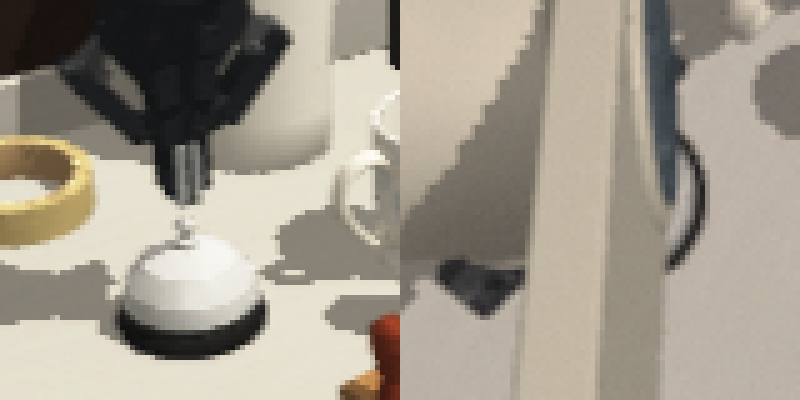

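The closed fingertips hang right above the plunger, at (185,215) in the crop. I'll nudge them 2 mm and go down.

```bash
python3 -m inch '[[0,0,0,0.06,0.04,0.2,1],[0,0,0,0,0,0.2,1],[0,0,0,0,0,0,1],[0,0,0,0,0,0,1]]' | egrep 'eef|contact'; python3 -m inch '[[0,0,0,0,0,0.08,1],[0,0,0,0,0,0,1]]' | egrep 'eef|contact';python3 -m inch '[[0,0,0,0,0,0.08,1],[0,0,0,0,0,0,1]]' | egrep 'eef|contact';python3 -m inch '[[0,0,0,0,0,0.06,1],[0,0,0,0,0,0,1]]' | egrep 'eef|contact'
```

```text
eef_pos: [541.8, 44.7, 66.4]
contact_force: [0.3, -0.1, 0.4]
eef_pos: [541.9, 44.7, 64.4]
contact_force: [0.5, -0.4, 0.0]
eef_pos: [541.9, 44.7, 62.4]
contact_force: [0.7, 0.3, 0.1]
eef_pos: [542.0, 44.7, 61.0]
contact_force: [0.4, -0.5, 0.9]
```

```bash
python3 -m inch '[[0,0,0,0,0,0.06,1],[0,0,0,0,0,0,1]]' | egrep 'eef|contact'; python3 -m inch '[[0,0,0,0,0,0.06,1],[0,0,0,0,0,0,1]]' | egrep 'eef|contact';python3 -m inch '[[0,0,0,0,0,0.04,1],[0,0,0,0,0,0,1]]' | egrep 'eef|contact'
```

```text
eef_pos: [542.1, 44.7, 59.6]
contact_force: [-1.0, 0.1, 4.7]
eef_pos: [542.2, 44.7, 58.3]
contact_force: [-1.7, 0.1, 5.7]
eef_pos: [542.2, 44.7, 57.5]
contact_force: [-1.4, 0.7, 8.1]
```

```bash
python3 -m inch '[[0,0,0,0,0,0.04,1],[0,0,0,0,0,0,1]]' | egrep 'eef|contact'; python3 -m inch '[[0,0,0,0,0,-0.15,1],[0,0,0,0,0,-0.3,1],[0,0,0,0,0,-0.8,1],[0,0,0,0,0,-0.9,1],[0,0,0,0,0,-0.9,1],[0,0,0,0,0,-0.9,1],[0,0,0,0,0,0,1],[0,0,0,0,0,0,1]]' | egrep 'eef|contact'
python3 - <<'E'
from rig import grab_frame
import cv2,numpy as np
g=grab_frame("scene")
cv2.imwrite("pics/c9.png",cv2.resize(g["pixels"][150:290,180:400],None,fx=3.6,fy=3.6,interpolation=3)[:,:,::-1])
E
```

```text
eef_pos: [542.2, 44.7, 57.4]
contact_force: [-5.6, -0.1, 18.9]
eef_pos: [542.8, 44.7, 156.1]
contact_force: [-0.6, 0.2, -0.5]
```

View pics/c9.png

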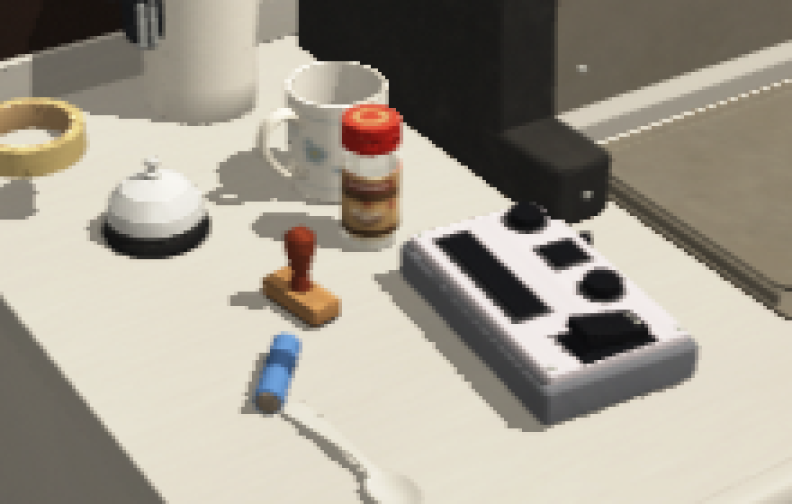

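The picture shows the bar (490,270) and square key (562,252) low and both round keys up. The rocker (605,335) is tipped and the bell (152,210) stands in place with its plunger up. The gripper is well clear of everything.

```bash
python3 -c "
from rig import r
print(r.sense()['clock'], r.sign_off())"
```

```text
the job is handed in; nothing more can be done
17.2167 None
```

The job is handed in at 17.2 s: I tipped the rocker, pressed the square key and then the long bar to their stops, and rang the bell last; the final picture showed both round keys up and the bell in place, but no verdict came back.

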